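Refit the throat plate in a wood stove

TASK

The stove's hotplate is off; take the steel throat plate from the bench by its lug, tilt it end-down through the top opening, which is shorter than the plate, and settle it flat under the top plate with one end resting on each side firebrick, centred between the stove's sides. Then slide it back until it stops against the stove's rear wall, so the smoke gap is only at the door side, and let go. Work by feel: set it down instead of dropping it, do not force it (the bricks crack above about 35 N), and leave the hotplate, tins and tub where they are.

Things in the scene. Friction and masses are not known exactly. Their poses are not given: they have to be found in the camera images.
- stove: Fixed black steel wood stove beside the bench; top plate 304 mm (its y) by 240 mm (its x), 6 mm thick. Origin: centre of the rectangular top opening, level with the top face; z up, +x to the glass door (front), -x to the rear wall. The opening is 190 mm along y, 160 mm along x. Inside, under the top plate, it is wider: side walls' inner faces at y = +-132 mm, rear and front at x = -95 and +95 mm.
- seat (a point): A point of the stove at x = -40, y = 0, z = -47 mm in its frame, same axes: where the throat plate's origin belongs, but for height. The ledges are the level tops of two fixed firebricks, from each side wall in to y = +-95 mm, full depth, hidden under the top plate. Both tops are at one unmeasured height, different each time: 31 to 63 mm below the stove origin. Between them it is open to the grate.
- rear_stop (a point): Middle of the rear wall's inner face (stove x = -95, y = 0, z = -47 mm), the upright face the throat plate's rear long edge must touch. Seated right, 15 mm of each plate end lies on a brick.
- throat_plate: Flat dark steel plate, 220 mm long (its y), 110 mm wide (its x), 4 mm thick, 0.69 to 0.92 kg, lying flat on the bench. Origin: centre of its underside, z up. In its middle stands an upright flat-bar lug: 10 mm thick along the plate's y, 44 mm along its x, its top 44 mm above the underside. The plate is the same either way round.
- hotplate: The stove's lifted-off hotplate, a dark slab 180 x 212 x 8 mm with a low wire handle (to 26 mm high), lying on the bench; leave it. Origin: centre of its underside.
- tin_a: Bright tapered tin with a cone top, 100 mm wide at the foot, 170 mm high (200 mm with its wire ring), standing on the bench; leave it. Origin: centre of its underside.
- tin_b: Second tin like tin_a; leave it.
- cement_tub: Yellow round tub of fire cement, 80 mm across, 85 mm high; leave it. Origin: centre of its underside.

How it is judged:
At the end, for the whole second after the job is handed in: The throat plate is let go and at rest inside the stove on both side bricks: level within 2 degrees, square to the stove within 3.4 degrees, centred between the sides within 9 mm, and its rear edge within 6 mm of the rear wall (angle between throat_plate's own z axis and vertical below 0.035 rad and angle between the x axis of throat_plate and the x axis of stove, either way round below 0.06 rad and y of throat_plate in the frame of stove between -0.009 and 0.009 m and x of throat_plate in the frame of stove between -0.044 and -0.034 m and z of throat_plate in the frame of stove between -0.066 and -0.028 m and linear speed of throat_plate below 0.02 m/s and contact force between throat_plate and stove above 2 N); the robot touches nothing.
It fails at once if the throat plate was forced: more than 35 N between it and the stove or its bricks (contact force between throat_plate and stove above 35 N).
It fails at once if the throat plate was dropped: falling or tipping freely, out of the fingers (contact force between the fingers and throat_plate below 0.1 N and (linear speed of throat_plate above 0.2 m/s or angular speed of throat_plate above 2.5 rad/s)).
It fails at once if the hotplate was shifted (distance of hotplate from where it was at the start of the episode above 0.02 m).
It fails at once if a tin was shifted (distance of any of tin_a, tin_b from where it was at the start of the episode above 0.02 m).
It fails at once if the tub was shifted (distance of cement_tub from where it was at the start of the episode above 0.02 m).
It also fails if it takes over 51 s, if anything falls off the work surface, if the arm or the gripper's body presses on something with over 40 N, if the wrist force passes 120 N, or if a joint passes its speed limit or range.

ROBOT

A 7-joint arm with a two-finger parallel gripper is mounted at the origin on the work surface. World frame = base frame: x ahead of the robot, y to its left, z up, the work surface at z = 0. Lengths are in m, angles in rad, forces in N, time in s.
With the tool pointing down it reaches from about 0.425 to 0.875 m from the base axis. Payload 4.7 kg.
Tool frame: the origin (TCP) lies on the centre line of the jaws, within the pads' length; the fingertips stand 14 mm ahead of it and the grasp point (between the pads) lies 5 mm behind it; z points along the fingers, x is the direction in which the jaws open and shut, and the axes are right-handed (so a half turn about z gives the same grasp; the last joint's range is limited). The gripper opens to 87 mm and grips with 3 to 60 N. Pads are 19 mm wide; open, the fingers measure 117 mm over their backs; the gripper's body (75 mm by 190 mm) begins 51 mm behind the grasp point.
Start: joints at [1.12, 0.321, -0.07, 1.45, 0.023, 1.371, -0.057], TCP at [0.291, -0.581, 0.237] pointing down, gripper open.
Joint ranges: [-2.86, 2.86], [-0.3, 2.09], [-1.38, 1.24], [0.06, 2.45], [-1.56, 4.7], [0.09, 2.05], [-2.69, 2.69]. Speed limits (rad/s): [2.57, 2.57, 3.14, 3.14, 3.14, 3.14, 3.14].

INTERFACE

Orientations are given as a rotation vector (axis times angle).
In Python, from bench import ctrl gives the robot as it stands.
- The arm moves only by the tool drive_tool, never from a script. Its argument "rows" is a list that holds one entry, the list of rows, each a list of 5 numbers: the shift along the tool's x, y, z scaled (see below), then the turn about the tool's z scaled (see below), then the closure in counts, from 0 (fully open) to 255 (shut). In form: [[[dx, dy, dz, spin, jaw], ...]]. A call has 1 to 20 rows; each row is the pose to reach, as a shift and turn from the pose commanded when the call began, along the tool's axes at that moment, turning the shorter way round; what a row does not reach only later rows make up. The controller multiplies each number of a shift by 300 mm and each number of a turn by pi rad. A row lasts 1/8 s, in which the tool goes at most 62.5 mm and 10.7 degrees, less where a joint would pass 70% of its speed; a pose out of reach is approached as far as the arm can. A call with a number of a shift or a turn outside -1 to 1 is refused whole. A call with a gripper value outside its range is refused whole. The fingers move at their own pace and stop on an object; "grip_force" is the grip in N (left out, the last holds). Time passes only in rows, so rows that repeat a pose let the fingers close. It gives the time, the measured TCP pose, the force and the opening at its end, in the units of the state.
- ctrl.get_state(): the state, without advancing time (a new reading comes with each control period).
- ctrl.get_image(name): name is "scene" or "side" or "wrist"; returns a dict with "img" (384x512x3 uint8, blue, green, red), "camera_matrix" (3x3 intrinsics, pixels), "R" (3x3) and "t" (3): a world point X has camera coordinates R X + t. Camera axes: x right, y down, z forward; pixel columns grow to the right and rows downward; lengths in m; the calibration is good to about 2 mm. A picture is of the moment at which its call begins. There is no depth.
- ctrl.close_job(): hands the job in, once; it reports no verdict.
The state is a dict: "time": time; "joint_positions": joint angles; "qd": joint speeds; "joint_torque": joint torques, N m; "position": TCP position; "tool_rot": TCP orientation; "ft_force": force on the tool from outside, world axes, zero at the start; "torque": the same for the moment, N m; "grip_width": opening from 0.0 (shut) to 1.0 (fully open).
Only numpy, scipy, OpenCV 4.12 (cv2) and the standard library are available. Lean on these libraries where they do the work, as an engineer would, in place of code of your own. Each camera call takes 0.05 s, during which the arm holds its last target.

## Working session

There is one attempt and no reset: what is moved stays moved. The work goes in short steps, Python scripts to look and compute and a tool call to move; the robot and the scene stay as the last step left them, time stands still between calls to the robot, and variables do not carry over. Pictures are saved under pics/ and viewed, and the job is handed in when it is done.

Besides the shell and the picture viewer there is one more tool, called after ">>>" as name(argument=value, ...) on one line, values as JSON. drive_tool: Moves the arm, as the interface text tells. Its arguments: {"type":"object","properties":{"rows":{"type":"array"},"grip_force":{"type":"number"}},"required":["rows"]}

```bash
ls; mkdir -p pics
python3 - <<'E'
from bench import ctrl
import cv2,json
s=ctrl.get_state();print(s)
for n in ["scene","side","wrist"]:
    d=ctrl.get_image(n);cv2.imwrite(f"pics/{n}0.png",d["img"]);print(n,d["camera_matrix"],d["R"],d["t"])
E
```

```text
pics
{'time': 0.0, 'joint_positions': array([ 1.12010259,  0.32184407, -0.07009078,  1.45165304,  0.02261305,
        1.37078509, -0.05687643]), 'qd': array([ 3.27439454e-04, -9.85613811e-04,  1.27675711e-03,  1.12129323e-03,
       -6.90277280e-04,  6.46465617e-05,  2.26931127e-03]), 'joint_torque': array([ 7.56492573e-04, -4.91282737e+01, -4.03596517e-01, -3.12526882e+01,
       -6.42141444e-02,  4.38247737e-02,  1.70065991e-04]), 'position': array([ 0.29108079, -0.58060668,  0.23545887]), 'tool_rot': array([-2.67262333e+00,  1.64954181e+00,  2.62647508e-03]), 'ft_force': array([ 0.35103159, -0.22970902,  0.35734084]), 'torque': array([0.03136749, 0.02797537, 0.00700932]), 'grip_width': 0.9977705945055215}
scene [[417.05149397   0.         255.81825523]
 [  0.         417.05149397 196.3001395 ]
 [  0.           0.           1.        ]] [[ 0.81909437  0.57347071  0.01468885]
 [ 0.35924174 -0.49280932 -0.79251772]
 [-0.4472469   0.65442365 -0.60967196]] [-0.49205514 -0.11314502  1.54909696]
side [[416.95491207   0.         255.2285051 ]
 [  0.         416.95491207 197.11566651]
 [  0.           0.           1.        ]] [[-0.9315594  -0.36331058  0.01423027]
 [-0.19140611  0.45675384 -0.86875752]
 [ 0.30912907 -0.812023   -0.4950332 ]] [0.55594853 0.136554   1.48092238]
wrist [[301.5399037    0.         250.59444319]
 [  0.         301.5399037  187.40547636]
 [  0.           0.           1.        ]] [[ 0.44829936 -0.89388229 -0.00146075]
 [-0.85614227 -0.42984069  0.2868055 ]
 [-0.25699824 -0.12732411 -0.95798772]] [-0.64967214 -0.03604933  0.39102459]
```

View pics/scene0.png

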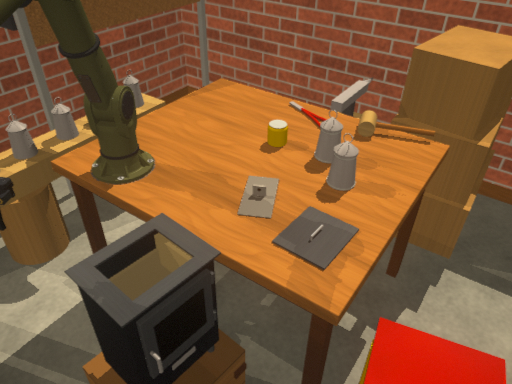

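View pics/side0.png

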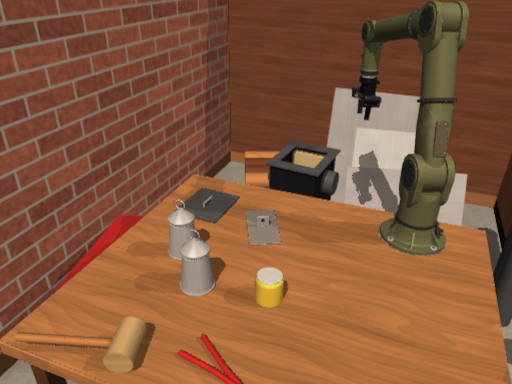

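View pics/wrist0.png

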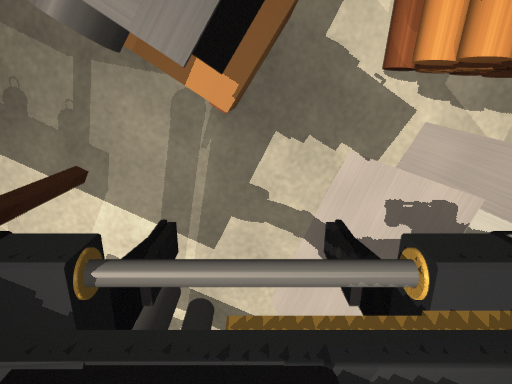

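Run:
```python
import cv2
a=cv2.imread("pics/scene0.png");b=cv2.imread("pics/side0.png")
cv2.imwrite("pics/z1.png",cv2.resize(a[205:325,60:220],None,fx=5,fy=5,interpolation=cv2.INTER_CUBIC))
cv2.imwrite("pics/z2.png",cv2.resize(b[135:255,230:350],None,fx=5,fy=5,interpolation=cv2.INTER_CUBIC))
cv2.imwrite("pics/z3.png",cv2.resize(a[165:225,225:295],None,fx=10,fy=10,interpolation=cv2.INTER_CUBIC))
```

```text
(no output)
```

View pics/z1.png

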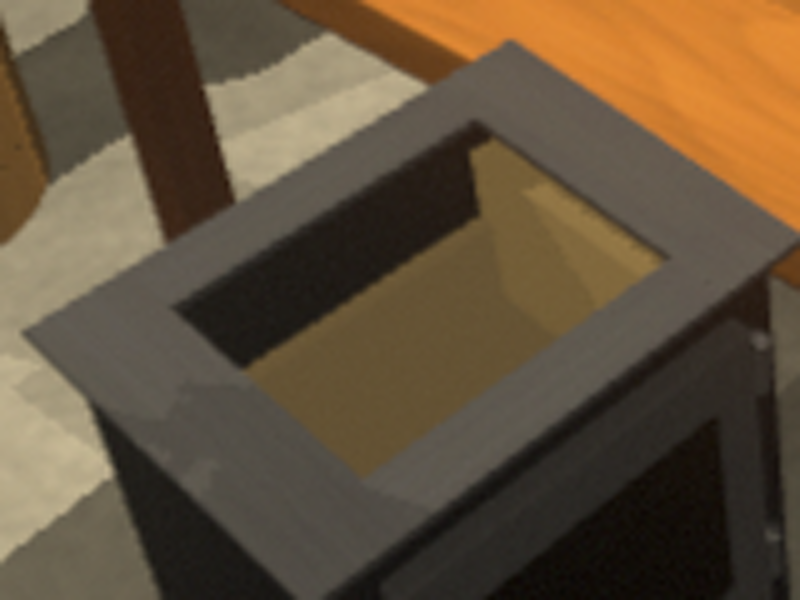

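View pics/z2.png

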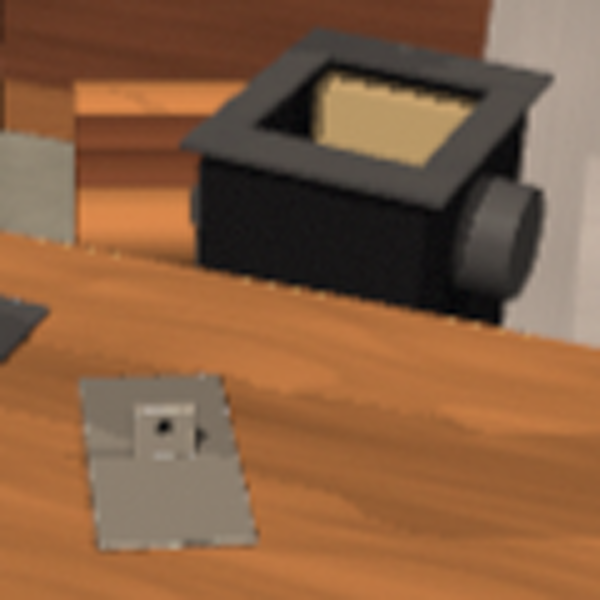

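View pics/z3.png

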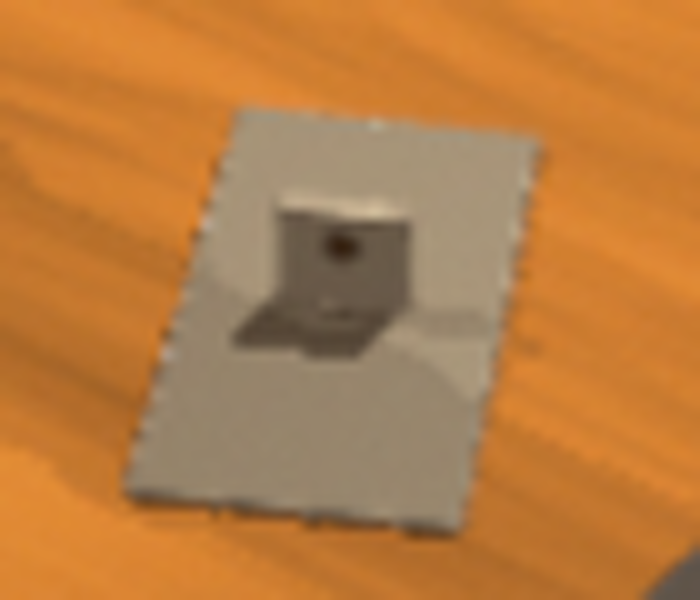

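```bash
cat > cal.py <<'E'
import numpy as np
K={'scene':(417.0515,255.818,196.300),'side':(416.955,255.2285,197.1157)}
RT={'scene':(np.array([[0.81909437,0.57347071,0.01468885],[0.35924174,-0.49280932,-0.79251772],[-0.4472469,0.65442365,-0.60967196]]),np.array([-0.49205514,-0.11314502,1.54909696])),
'side':(np.array([[-0.9315594,-0.36331058,0.01423027],[-0.19140611,0.45675384,-0.86875752],[0.30912907,-0.812023,-0.4950332]]),np.array([0.55594853,0.136554,1.48092238]))}
def proj(c,X):
    R,t=RT[c];f,cx,cy=K[c];p=np.asarray(X)@R.T+t
    return np.stack([f*p[:,0]/p[:,2]+cx,f*p[:,1]/p[:,2]+cy],1)
def tf(q,P):
    c,s=np.cos(q[3]),np.sin(q[3]);P=np.asarray(P,float)
    return np.stack([c*P[:,0]-s*P[:,1]+q[0],s*P[:,0]+c*P[:,1]+q[1],P[:,2]+q[2]],1)
E
python3 - <<'E'
import numpy as np
from cal import *
from scipy.optimize import least_squares
S=lambda a:np.array(a,float)/5+[60-.4*0,205]
D=lambda a:np.array(a,float)/5+[230,135]
P=lambda a:np.array(a,float)/10+[225,165]
off=-0.4
O=[(-.12,.152,0),(.12,.152,0),(-.12,-.152,0),(.12,-.152,0),(-.08,.095,0),(.08,.095,0),(-.08,-.095,0),(.08,-.095,0)]
sc=S([(512,40),(800,238),(25,332),(310,600),(475,122),(668,258),(175,308),(362,475)])+off
sd=D([(440,210),(183,147),(552,76),(318,28),(425,165),(258,128),(487,95),(332,64)])+off
f=lambda q:np.r_[proj('scene',tf(q,O))-sc,proj('side',tf(q,O))-sd].ravel()
r=least_squares(f,[.3,-.55,.05,0],loss='soft_l1');print(r.x);print(f(r.x).reshape(-1,2).round(1))
C=[(.055,.11,.004),(-.055,.11,.004),(.055,-.11,.004),(-.055,-.11,.004)]
psc=P([(540,135),(238,106),(462,525),(130,493)])+off-.05
psd=D([(100,547),(258,543),(80,380),(222,376)])+off
g=lambda q:np.r_[proj('scene',tf([q[0],q[1],0,q[2]],C))-psc,proj('side',tf([q[0],q[1],0,q[2]],C))-psd].ravel()
r2=least_squares(g,[.5,-.3,0],loss='soft_l1');print(r2.x);print(g(r2.x).reshape(-1,2).round(1))
s=r.x
E
```

```text
[ 0.48965242 -0.3363209   0.08040072 -0.10591233]
[[-0.  -0.2]
 [ 0.9 -0.4]
 [-0.1 -0.1]
 [ 0.   1.6]
 [ 0.3 -0.7]
 [ 0.7 -0.1]
 [-0.6 -0.1]
 [ 0.4  0.9]
 [ 1.3 -0.6]
 [-0.1 -0.2]
 [ 1.3  0.4]
 [ 0.3  0.4]
 [-0.   1. ]
 [-1.2  0.7]
 [ 2.1 -0.8]
 [ 0.7 -1.3]]
[0.51054714 0.14828649 0.45545363]
[[ 0.3 -0.2]
 [ 0.3 -0.4]
 [ 0.4  0. ]
 [-0.5 -0.6]
 [ 0.  -0.1]
 [ 0.5 -0.5]
 [-0.1 -0.4]
 [-0.2 -0.5]]
```

>>> drive_tool(rows=[[[-0.094,-0.741,-0.31,-0.318,0],[-0.094,-0.741,-0.31,-0.318,0],[-0.094,-0.741,-0.31,-0.318,0],[-0.094,-0.741,-0.31,-0.318,0],[-0.094,-0.741,-0.31,-0.318,0],[-0.094,-0.741,-0.31,-0.318,0],[-0.094,-0.741,-0.31,-0.318,0],[-0.094,-0.741,-0.31,-0.318,0]]])

```text
time: 1.15
position: [0.4772, -0.4563, 0.3293]
tool_rot: [-3.137, 0.17, 0.001]
ft_force: [0.4, -1.2, 0.4]
grip_width: 0.998
```

Run:
```python
from bench import ctrl
import cv2,pickle
d=ctrl.get_image("wrist");pickle.dump(d,open("w1.pkl","wb"));cv2.imwrite("pics/w1.png",cv2.resize(d["img"],None,fx=1.5,fy=1.5))
s=ctrl.get_state();print(s['time'],s['position'],s['tool_rot'],s['joint_positions'],s['ft_force'])
```

```text
1.2 [ 0.47717957 -0.45633713  0.32933684] [-3.13681315e+00  1.70000311e-01  4.79128795e-04] [ 0.94532018  0.33647595 -0.30295963  1.26033147  0.09869747  1.5594566
  0.54896529] [-0.00893015 -0.45086027  0.87447858]
```

View pics/w1.png

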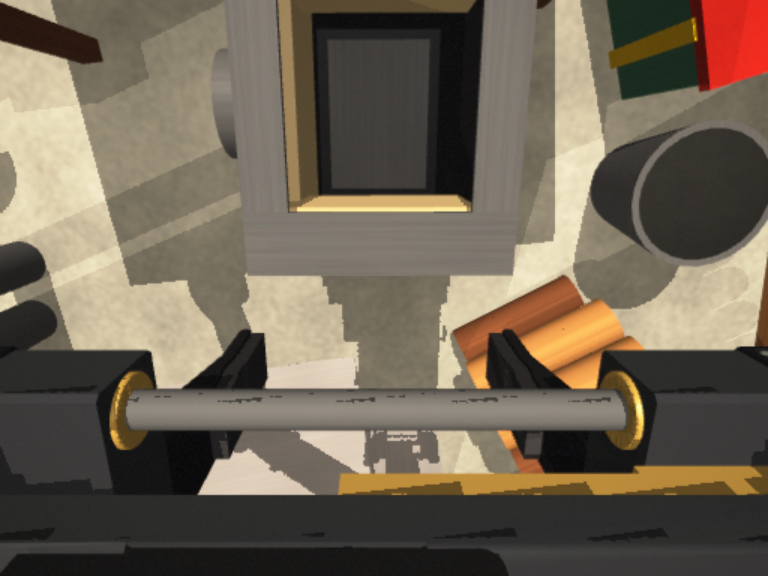

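Run:
```python
import cv2,pickle
d=pickle.load(open("w1.pkl","rb"));im=d["img"]
print(d["R"].tolist(),d["t"].tolist())
c=im[0:190,140:370];cv2.imwrite("pics/w1z.png",cv2.resize(c,None,fx=3.15,fy=3.15,interpolation=cv2.INTER_CUBIC))
g=im.astype(int).sum(2)
for v in (10,60,100,125): print(v,[(u,g[v,u]) for u in range(144,200)][::1] if 0 else "")
import numpy as np
for v in (20,80,120,150):
    print('row',v,'L',g[v,148:198].tolist());print('R',g[v,308:360].tolist())
for u in (200,240,280):print('col',u,g[128:195,u].tolist())
```

```text
[[0.9941321506580229, -0.10817232018918241, -0.00012717289429142108], [-0.10359263646821858, -0.9523807957236803, 0.28677410204949644], [-0.031142137011123124, -0.28507818064808205, -0.9579982245394622]] [-0.5229683766977105, -0.4475771132731371, 0.364742264361609]
10 
60 
100 
125 
row 20 L [392, 388, 377, 352, 350, 350, 364, 371, 363, 354, 358, 360, 363, 367, 361, 355, 361, 368, 380, 375, 367, 366, 365, 359, 367, 369, 377, 372, 365, 372, 368, 364, 367, 356, 360, 369, 368, 145, 282, 374, 381, 384, 383, 384, 384, 385, 308, 213, 195, 201]
R [28, 43, 53, 57, 52, 58, 55, 60, 53, 47, 52, 46, 60, 130, 341, 353, 354, 364, 372, 363, 352, 359, 359, 363, 359, 358, 351, 356, 362, 373, 365, 365, 354, 353, 352, 354, 355, 358, 362, 356, 353, 355, 351, 350, 345, 344, 347, 345, 322, 309, 304, 306]
row 80 L [299, 295, 296, 296, 296, 298, 295, 297, 343, 361, 354, 365, 371, 373, 362, 356, 366, 369, 365, 364, 366, 370, 377, 377, 371, 362, 360, 368, 368, 370, 379, 371, 369, 376, 372, 364, 360, 363, 363, 357, 244, 242, 375, 383, 390, 386, 388, 388, 389, 311]
R [56, 55, 54, 63, 61, 63, 57, 54, 46, 100, 24
[... 1578 characters left out ...]
556, 563, 570]
col 240 [80, 124, 325, 506, 505, 505, 505, 505, 508, 515, 603, 654, 644, 385, 352, 357, 367, 367, 363, 362, 351, 360, 352, 365, 371, 370, 359, 354, 363, 362, 363, 362, 364, 364, 371, 367, 359, 356, 365, 366, 369, 367, 367, 371, 361, 358, 352, 352, 347, 351, 346, 358, 357, 354, 348, 352, 302, 300, 297, 300, 302, 305, 306, 310, 319, 330, 334]
col 280 [78, 149, 410, 506, 505, 507, 507, 506, 506, 517, 604, 655, 645, 386, 362, 364, 369, 366, 364, 359, 350, 351, 348, 366, 369, 354, 358, 360, 361, 360, 354, 354, 359, 364, 370, 359, 357, 357, 354, 360, 365, 365, 364, 365, 355, 353, 351, 347, 353, 357, 357, 357, 368, 366, 359, 344, 314, 318, 315, 317, 320, 324, 322, 326, 323, 323, 324]
```

View pics/w1z.png

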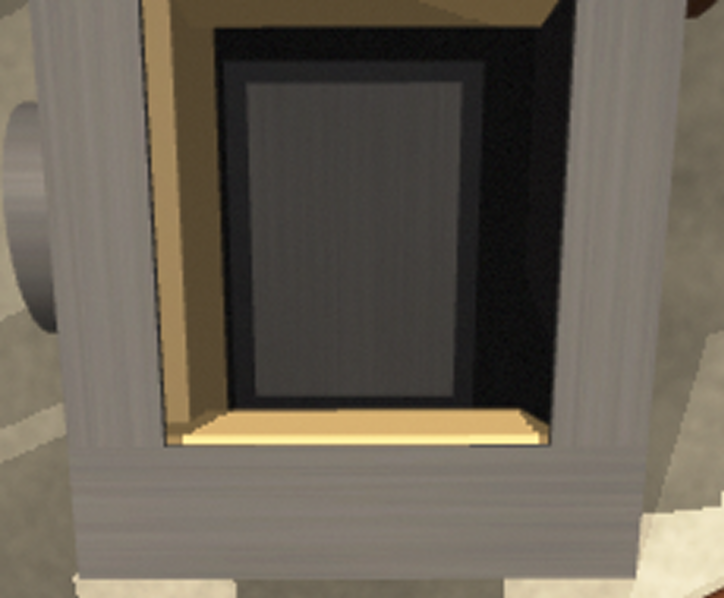

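Run:
```python
import numpy as np,pickle
from scipy.optimize import least_squares
d=pickle.load(open("w1.pkl","rb"));R,t,K=d["R"],d["t"],d["camera_matrix"];C=-R.T@t;print(C)
def ray(u,v): return R.T@np.linalg.solve(K,[u,v,1])
obs=[(150.5,20,0,-.12),(155.8,80,0,-.12),(161.5,150,0,-.12),(356,20,0,.12),(350.8,80,0,.12),(347,120,0,.12),(344.5,150,0,.12),
(184.6,20,0,-.08),(188,80,0,-.08),(190.2,120,0,-.08),(321.2,20,0,.08),(318,80,0,.08),(315.4,120,0,.08),
(200,140.5,1,-.095),(240,140.6,1,-.095),(280,140.6,1,-.095),(200,183.3,1,-.152),(240,183.5,1,-.152),(280,183.3,1,-.152)]
def f(q,full=0):
    o=[]
    for u,v,ax,val in obs:
        r=ray(u,v);p=C+r*(q[2]-C[2])/r[2]-[q[0],q[1],q[2]];c,s=np.cos(q[3]),np.sin(q[3])
        l=[c*p[0]+s*p[1],-s*p[0]+c*p[1]];o.append((l[ax]-val)*1000)
    return np.array(o)
r=least_squares(f,[.49,-.336,.08,-.106],loss='soft_l1');print(r.x,f(r.x).round(1))
q=r.x;c,s=np.cos(q[3]),np.sin(q[3])
for u in (240,280):
  for v in (137.2,137.6,138):
    k=ray(u,v);n=np.array([-s,c,0]);l=(-.095-n@(C-q[:3]))/(n@k);print(u,v,(C+k*l)[2]-q[2])
```

```text
[ 0.48489284 -0.37885449  0.47770946]
[ 0.49219549 -0.33895688  0.08446098 -0.10778736] [ 0.2  0.4 -0.   0.1  0.3 -0.   0.2 -0.  -0.  -0.1 -0.5 -0.1 -0.3  0.6
  0.4  0.4 -0.3 -0.6 -0.4]
240 137.2 -0.037885551372942666
240 137.6 -0.03346103277469928
240 138 -0.0291231568353483
280 137.2 -0.037624611778828615
280 137.6 -0.03320539663408531
280 138 -0.0288726675199458
```

>>> drive_tool(rows=[[[-0.107,-1.0,0,-0.179,0],[-0.107,-1.0,0,-0.179,0],[-0.107,-1.0,0,-0.179,0],[-0.107,-1.0,0,-0.179,0],[-0.107,-1.0,0,-0.179,0],[-0.107,-1.0,0,-0.179,0]]])

```text
time: 1.95
position: [0.4781, -0.1493, 0.3305]
tool_rot: [3.057, 0.72, 0.002]
ft_force: [-0.7, -0.6, -0.4]
grip_width: 1.002
```

>>> drive_tool(rows=[[[0.54,-0.859,0.6,0,0],[0.54,-0.859,0.6,0,0],[0.54,-0.859,0.6,0,0],[0.54,-0.859,0.6,0,0],[0.54,-0.859,0.6,0,0],[0.54,-0.859,0.6,0,0],[0.54,-0.859,0.6,0,0],[0.54,-0.859,0.6,0,0]]])

```text
time: 2.95
position: [0.5104, 0.1464, 0.1496]
tool_rot: [3.06, 0.706, -0.0]
ft_force: [0.2, 0.6, -0.0]
grip_width: 0.997
```

Run:
```python
from bench import ctrl
import cv2,pickle
d=ctrl.get_image("wrist");pickle.dump(d,open("w2.pkl","wb"));cv2.imwrite("pics/w2.png",cv2.resize(d["img"],None,fx=1.5,fy=1.5))
s=ctrl.get_state();print(s['time'],s['position'],s['tool_rot'],s['joint_positions'],s['ft_force'])
```

```text
3.0 [0.51066049 0.14602578 0.14995631] [3.06048162e+00 7.04042820e-01 8.72171165e-04] [ 0.42547125  0.21340511 -0.83365033  1.83267884  0.17254978  1.16932419
 -0.0124739 ] [ 0.75741813 -0.86278793  0.37624149]
```

View pics/w2.png

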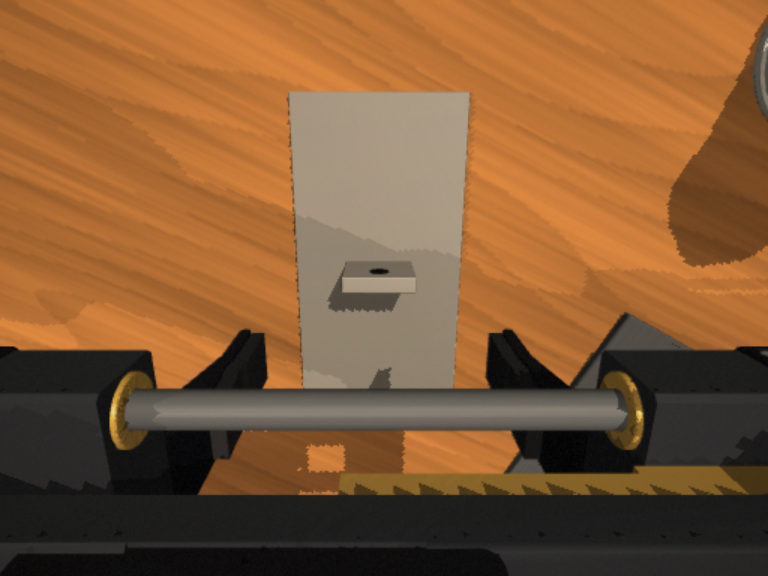

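Run:
```python
import numpy as np,pickle
d=pickle.load(open("w2.pkl","rb"));R,t,K=d["R"],d["t"],d["camera_matrix"];C=-R.T@t;print(C)
def at(u,v,z):
    r=R.T@np.linalg.solve(K,[u/1.5-.17,v/1.5-.17,1]);return C+r*(z-C[2])/r[2]
print('lug',at(379,284.5,.044),at(342,284.5,.044),at(416,284.5,.044))
a,b=at(289,93,.004),at(469,93,.004);print(a,b,np.linalg.norm(a-b),np.degrees(np.arctan2(*(b-a)[1::-1])))
c,e=at(303,387,.004),at(455,387,.004);m=(a+b)/2-(c+e)/2;print(c,e,np.degrees(np.arctan2(m[1],m[0]))-90)
u=-m/np.linalg.norm(m);print('centre',(a+b)/2+u*.11)
print('hot',at(627,314,.008))
```

```text
[0.47498173 0.21653266 0.29797793]
lug [0.51073029 0.1468905  0.044     ] [0.49118627 0.1373696  0.044     ] [0.53027386 0.15641118 0.044     ]
[0.41443022 0.22071328 0.004     ] [0.512038   0.26825624 0.004     ] 0.10857076700286807 25.969866818249955
[0.50089963 0.04130721 0.004     ] [0.6006388  0.08989984 0.004     ] 26.07470392197257
centre [0.5115838  0.14568037 0.004     ]
hot [0.67762995 0.19236248 0.008     ]
```

>>> drive_tool(rows=[[[0,0,0.3,0,0],[0,0,0.38,0,0],[0,0,0.407,0,0],[0,0,0.407,0,0],[0,0,0.407,0,130],[0,0,0.407,0,200],[0,0,0.407,0,255],[0,0,0.407,0,255],[0,0,0.407,0,255],[0,0,0.407,0,255]]], grip_force=30)

```text
time: 4.25
position: [0.5102, 0.1484, 0.0276]
tool_rot: [-3.06, -0.709, -0.002]
ft_force: [1.4, 0.3, -0.2]
grip_width: 0.503
```

>>> drive_tool(rows=[[[0,0,-0.1,0,255],[0,0,-0.25,0,255],[0,0,-0.42,0,255],[-0.02,0.04,-0.55,0,255],[-0.07,0.13,-0.6,0.02,255],[-0.14,0.25,-0.6,0.05,255],[-0.21,0.38,-0.6,0.08,255],[-0.28,0.51,-0.6,0.115,255],[-0.34,0.63,-0.6,0.15,255],[-0.39,0.72,-0.6,0.172,255],[-0.405,0.75,-0.6,0.178,255],[-0.405,0.75,-0.6,0.178,255]]])

```text
time: 5.75
position: [0.4991, -0.1071, 0.2067]
tool_rot: [-3.136, 0.163, 0.002]
ft_force: [-1.3, 1.0, -7.6]
grip_width: 0.505
```

Run:
```python
from bench import ctrl
import cv2,pickle
d=ctrl.get_image("scene");cv2.imwrite("pics/s2.png",cv2.resize(d["img"][60:260,80:330],None,fx=3,fy=3))
s=ctrl.get_state();print(s['time'],s['position'],s['tool_rot'],s['joint_positions'],s['ft_force'],s['torque'],s['grip_width'])
```

```text
5.8 [ 0.49932903 -0.10589885  0.20690402] [-3.13593797e+00  1.60218933e-01  1.73936474e-03] [ 0.75841642  0.07682092 -0.6236117   1.8132427   0.04544376  1.26747944
  0.02047398] [ 0.86509513  0.97214043 -8.84630773] [ 0.10554635 -0.12454646 -0.01293499] 0.5032980829520506
```

View pics/s2.png

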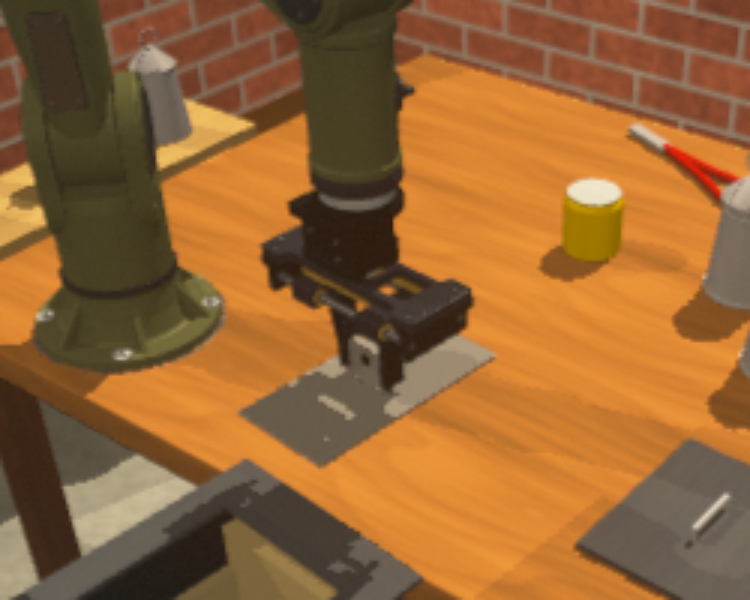

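>>> drive_tool(rows=[[[0.003,0.06,0,0,255],[0.012,0.19,0,0,255],[0.022,0.35,0.03,0,255],[0.033,0.52,0.08,0,255],[0.043,0.68,0.13,0,255],[0.05,0.8,0.17,0,255],[0.054,0.852,0.19,0,255],[0.054,0.852,0.19,0,255],[0.054,0.852,0.19,0,255]]])

```text
time: 6.92
position: [0.4904, -0.3609, 0.151]
tool_rot: [-3.136, 0.158, -0.001]
ft_force: [-0.3, 0.6, -8.0]
grip_width: 0.499
```

Run:
```python
from bench import ctrl
import cv2,pickle
d=ctrl.get_image("scene");pickle.dump(d,open("s3.pkl","wb"));cv2.imwrite("pics/s3.png",cv2.resize(d["img"][170:340,50:260],None,fx=3.5,fy=3.5))
s=ctrl.get_state();print(s['time'],s['position'],s['tool_rot'],s['joint_positions'],s['ft_force'],s['torque'],s['grip_width'])
```

```text
6.975 [ 0.49046246 -0.36088505  0.15117225] [-3.13699573e+00  1.57784449e-01 -1.69469841e-03] [ 0.95855437  0.3210997  -0.44264849  1.65359586  0.14447765  1.19892557
  0.38263517] [ 0.38291773  0.30014335 -8.27778485] [ 0.02164185 -0.06392541 -0.02311317] 0.5045697002558863
```

View pics/s3.png

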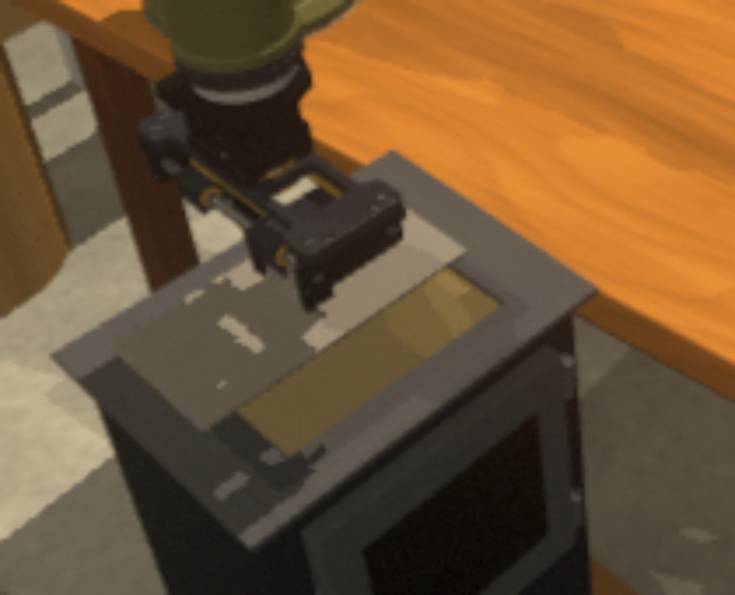

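>>> drive_tool(rows=[[[0,0,0.05,0.002,255],[0,0,0.1,0.002,255],[0,0,0.12,0.002,255],[0,0,0.127,0.002,255],[0,0,0.133,0.002,255],[0,0,0.14,0.002,255],[0,0,0.147,0.002,255],[0,0,0.153,0.002,255],[0,0,0.16,0.002,255]]])

```text
time: 8.1
position: [0.4898, -0.3628, 0.1027]
tool_rot: [-3.137, 0.172, -0.002]
ft_force: [0.6, 3.4, -3.1]
grip_width: 0.499
```

Run:
```python
from bench import ctrl
import cv2,pickle
d=ctrl.get_image("scene");pickle.dump(d,open("s4.pkl","wb"));cv2.imwrite("pics/s4.png",cv2.resize(d["img"][170:340,50:260],None,fx=3.5,fy=3.5))
s=ctrl.get_state();print(s['time'],s['position'],s['tool_rot'],s['ft_force'],s['torque'],s['grip_width'])
```

```text
8.15 [ 0.4896418  -0.36284842  0.10229856] [-3.13675025e+00  1.71819832e-01 -1.16401467e-03] [ 1.44458139  2.36288605 -4.51543034] [ 0.32215669 -0.34306841  0.04556115] 0.4964351576425771
```

View pics/s4.png

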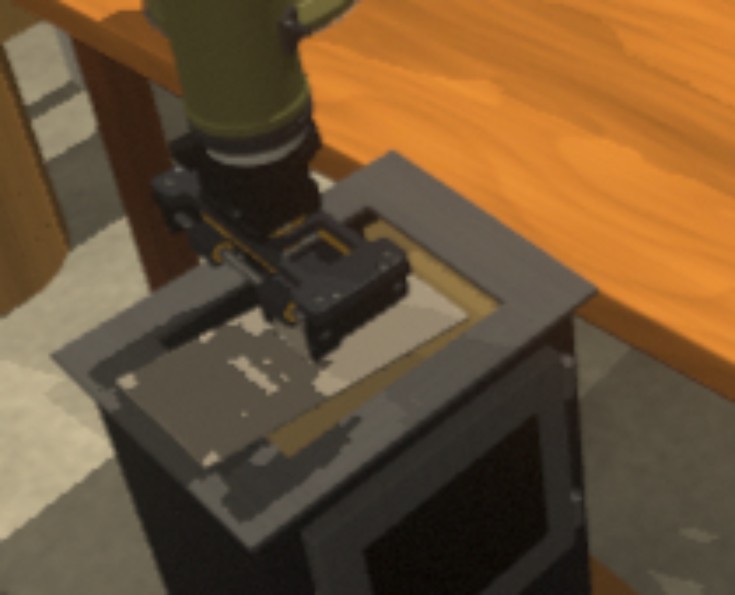

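>>> drive_tool(rows=[[[0,0,0.007,0,255],[0,0,0.014,0,255],[0,0,0.021,0,255],[0,0,0.028,0,255],[0,0,0.035,0,255],[0,0,0.042,0,255],[0,0,0.05,0,255],[0,0,0.054,0,255],[0,0,0.054,0,255]]])

```text
time: 9.28
position: [0.4891, -0.3631, 0.0861]
tool_rot: [-3.137, 0.173, 0.0]
ft_force: [1.4, 4.7, -5.2]
grip_width: 0.501
```

Run:
```python
from bench import ctrl
import cv2,pickle
d=ctrl.get_image("scene");pickle.dump(d,open("s5.pkl","wb"));cv2.imwrite("pics/s5.png",cv2.resize(d["img"][170:340,50:260],None,fx=3.5,fy=3.5))
s=ctrl.get_state();print(s['time'],s['position'],s['tool_rot'],s['ft_force'],s['torque'],s['grip_width'])
```

```text
9.325 [ 0.48906323 -0.3632319   0.08613832] [ 3.13681402e+00 -1.72709909e-01 -2.97930211e-04] [ 0.62512526  5.12712442 -3.76183415] [ 0.70561334 -0.26065321  0.00924691] 0.5006194528997607
```

View pics/s5.png

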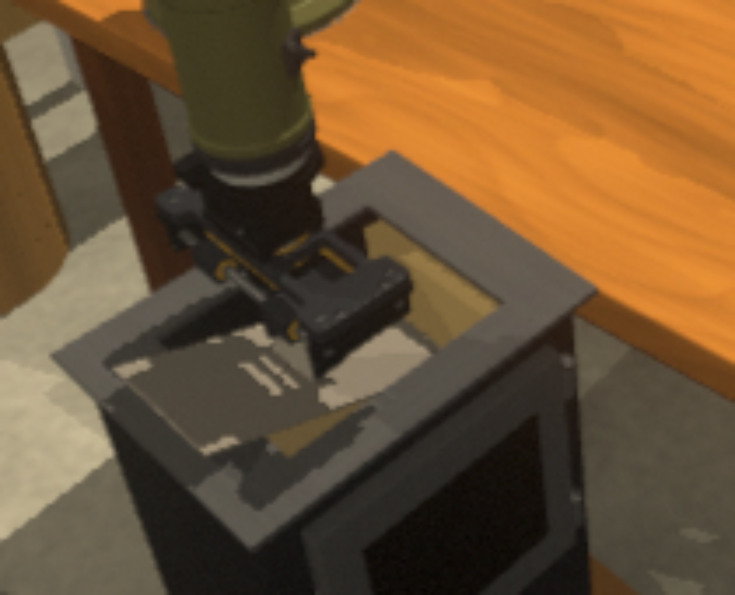

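>>> drive_tool(rows=[[[0,0,-0.02,0,255],[0,0,-0.05,0,255],[0,0,-0.08,0,255],[0,0,-0.105,0,255],[0,0,-0.113,0,255],[0,0,-0.113,0,255]]])

```text
time: 10.07
position: [0.4891, -0.3633, 0.1203]
tool_rot: [3.136, -0.173, 0.0]
ft_force: [-0.6, -0.2, -7.4]
grip_width: 0.501
```

Run:
```python
from bench import ctrl
import cv2,pickle
d=ctrl.get_image("scene");pickle.dump(d,open("s6.pkl","wb"));cv2.imwrite("pics/s6.png",cv2.resize(d["img"][190:330,70:230],None,fx=4.8,fy=4.2,interpolation=cv2.INTER_CUBIC))
s=ctrl.get_state();print(s['time'],s['position'],s['tool_rot'],s['ft_force'],s['torque'],s['grip_width'])
d=ctrl.get_image("side");pickle.dump(d,open("d6.pkl","wb"));cv2.imwrite("pics/d6.png",cv2.resize(d["img"][125:215,250:350],None,fx=6,fy=6,interpolation=cv2.INTER_CUBIC))
```

```text
10.125 [ 0.48897677 -0.36318401  0.12003381] [ 3.13678866e+00 -1.72841537e-01 -4.78013523e-04] [-1.25330005 -0.25184782 -9.189336  ] [ 0.07791007 -0.05583443 -0.00212946] 0.49863013558791924
```

View pics/s6.png

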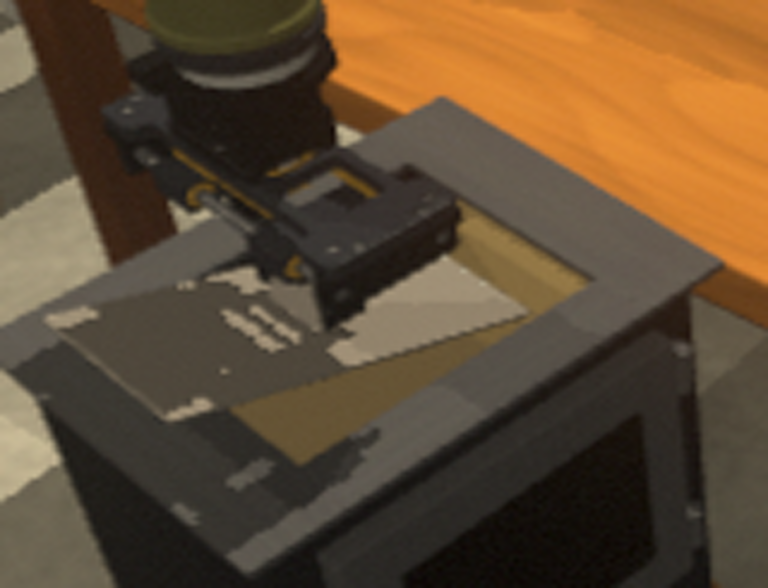

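View pics/d6.png

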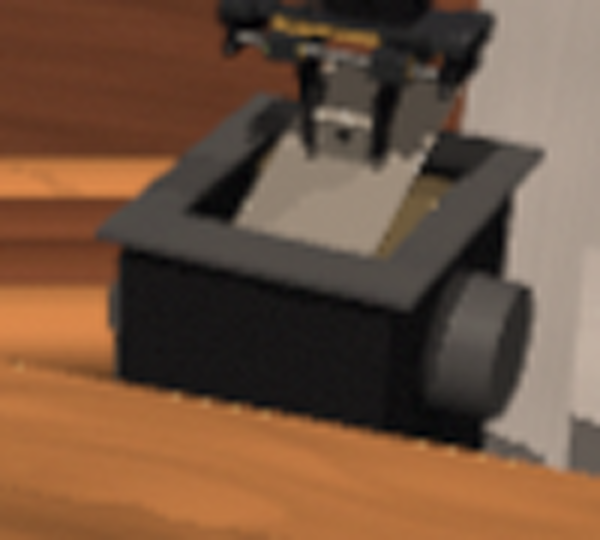

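```bash
cat > pl.py <<'E'
import numpy as np
from cal import *
ST=np.array([.4915,-.338,.083,-.107])
def plate(P,tcp,yaw,th,h=.0326,jx=0):
    # P in plate frame; pivot = grasp point above origin at h ; th>0: +y end down
    P=np.asarray(P,float)-[0,0,h]
    c,s=np.cos(th),np.sin(th)
    y=P[:,1]*c+P[:,2]*s; z=-P[:,1]*s+P[:,2]*c
    Q=np.stack([P[:,0]+jx,y,z],1)
    return tf([tcp[0],tcp[1],tcp[2]+.005,yaw],Q)
def stove(X):
    d=np.asarray(X)-ST[:3];c,s=np.cos(ST[3]),np.sin(ST[3])
    return np.stack([c*d[:,0]+s*d[:,1],-s*d[:,0]+c*d[:,1],d[:,2]],1)
E
python3 - <<'E'
from pl import *
from scipy.optimize import least_squares
S=lambda a:np.array(a,float)/[4.8,4.2]+[70,190]-.4
tcp=[.4890,-.3632,.1202]
C=[(-.055,-.11,.004),(.055,-.11,.004),(.055,.11,.004)]
o=S([(45,320),(165,416),(527,315)])
f=lambda q:(proj('scene',plate(C,[tcp[0]+q[2],tcp[1]+q[3],tcp[2]],-.1103,q[0],q[1]))-o).ravel()
g=lambda q:np.r_[f(q),(q[1]-.0326)/.001,q[2]/.002,q[3]/.002]
r=least_squares(g,[.3,.0326,0,0]);print(np.degrees(r.x[0]),r.x[1:],f(r.x))
E8=[(x,y,z) for y in(-.11,.11) for z in(0,.004) for x in (-.055,.055)]
print((stove(plate(E8,tcp,-.1103,r.x[0]))*1000).round(0))
E
```

```text
22.03228768580644 [3.26776934e-02 5.18757044e-05 2.63142111e-04] [-1.17209795 -1.14081574  0.53104236  0.96683009  0.55937625 -0.02889362]
[[ -55. -139.   53.]
 [  55. -140.   53.]
 [ -55. -138.   57.]
 [  55. -138.   57.]
 [ -54.   65.  -29.]
 [  56.   64.  -29.]
 [ -54.   66.  -26.]
 [  56.   66.  -26.]]
```

>>> drive_tool(rows=[[[0,-0.01,-0.013,0,255],[0,-0.04,-0.013,0,255],[0,-0.075,-0.013,0,255],[0,-0.11,-0.013,0,255],[0,-0.14,-0.013,0,255],[0,-0.165,-0.013,0,255],[0,-0.18,-0.013,0,255],[0,-0.187,-0.013,0,255],[0,-0.187,-0.013,0,255]]])

```text
time: 11.3
position: [0.4953, -0.3076, 0.1241]
tool_rot: [3.137, -0.173, 0.0]
ft_force: [0.4, 0.0, -7.9]
grip_width: 0.498
```

Run:
```python
from bench import ctrl
import cv2,pickle
from pl import *
s=ctrl.get_state();print(s['time'],s['position'],s['tool_rot'],s['ft_force'],s['torque'],s['grip_width'])
E8=[(x,y,z) for y in(-.11,.11) for z in(0,.004) for x in (-.055,.055)]
print((stove(plate(E8,s['position'],-.1103,np.radians(22)))*1000).round(0))
d=ctrl.get_image("scene");pickle.dump(d,open("s7.pkl","wb"));cv2.imwrite("pics/s7.png",cv2.resize(d["img"][190:330,70:230],None,fx=4.8,fy=4.2,interpolation=cv2.INTER_CUBIC))
```

```text
11.3 [ 0.49528939 -0.30761253  0.12408054] [ 3.13654688e+00 -1.72991082e-01  7.47137693e-05] [ 0.35534799  0.01103012 -7.93212877] [ 0.07896126 -0.04002109 -0.00172598] 0.49844740086184114
[[-55. -83.  57.]
 [ 55. -84.  57.]
 [-55. -82.  61.]
 [ 55. -82.  61.]
 [-54. 121. -25.]
 [ 56. 120. -25.]
 [-54. 122. -22.]
 [ 56. 122. -22.]]
```

View pics/s7.png

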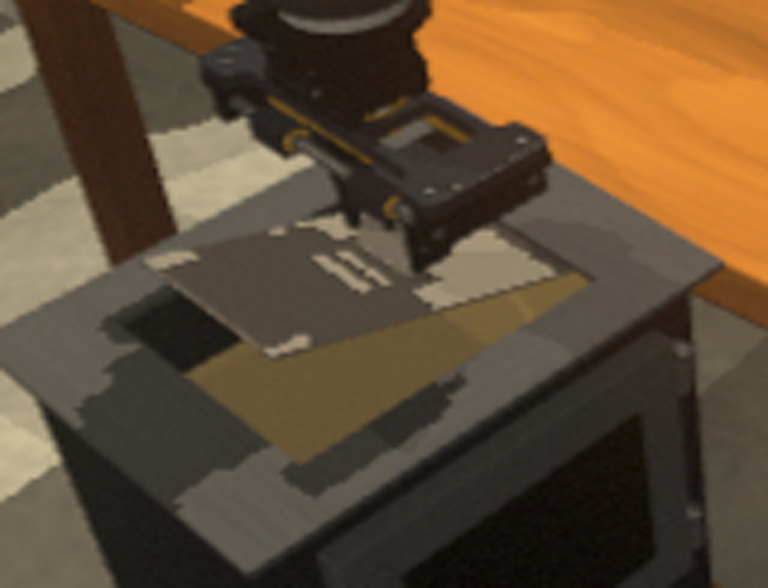

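>>> drive_tool(rows=[[[0,0,0.005,0,255],[0,0,0.01,0,255],[0,0,0.015,0,255],[0,0,0.02,0,255],[0,0,0.025,0,255],[0,0,0.025,0,255]]])

```text
time: 12.1
position: [0.4952, -0.3074, 0.1164]
tool_rot: [-3.137, 0.173, 0.0]
ft_force: [1.5, 0.3, -8.1]
grip_width: 0.499
```

>>> drive_tool(rows=[[[0,0,0.005,0,255],[0,0,0.01,0,255],[0,0,0.015,0,255],[0,0,0.015,0,255]]])

```text
time: 12.6
position: [0.4956, -0.3079, 0.1123]
tool_rot: [3.136, -0.174, 0.001]
ft_force: [0.1, -1.0, -5.1]
grip_width: 0.504
```

>>> drive_tool(rows=[[[0,0.002,0.007,0,255],[0,0.005,0.014,0,255],[0,0.007,0.02,0,255],[0,0.01,0.027,0,255],[0,0.012,0.034,0,255],[0,0.015,0.04,0,255],[0,0.017,0.047,0,255],[0,0.02,0.054,0,255],[0,0.022,0.06,0,255]]])

```text
time: 13.72
position: [0.4945, -0.3141, 0.0939]
tool_rot: [3.137, -0.173, -0.0]
ft_force: [-0.4, -1.7, -5.1]
grip_width: 0.503
```

Run:
```python
from bench import ctrl
import cv2,pickle
from pl import *
s=ctrl.get_state();print(s['time'],s['position'],s['tool_rot'],s['ft_force'],s['torque'],s['grip_width'])
print(stove([s['position']])*1000)
d=ctrl.get_image("scene");pickle.dump(d,open("s8.pkl","wb"));cv2.imwrite("pics/s8.png",cv2.resize(d["img"][190:330,70:230],None,fx=4.8,fy=4.2,interpolation=cv2.INTER_CUBIC))
d=ctrl.get_image("side");pickle.dump(d,open("d8.pkl","wb"));cv2.imwrite("pics/d8.png",cv2.resize(d["img"][125:215,250:350],None,fx=6,fy=6,interpolation=cv2.INTER_CUBIC))
```

```text
13.725 [ 0.49453112 -0.31413108  0.09389129] [ 3.13673308e+00 -1.72957590e-01 -1.11120735e-04] [-0.4278419  -1.71675949 -5.1021831 ] [-0.04551378 -0.07342407  0.02710139] 0.5027130734856119
[[ 0.46468566 24.05612607 10.89128911]]
```

View pics/s8.png

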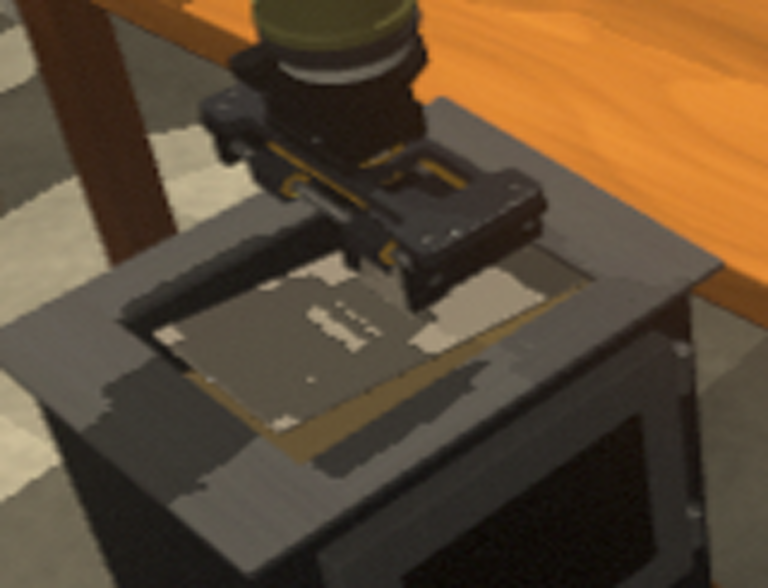

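View pics/d8.png

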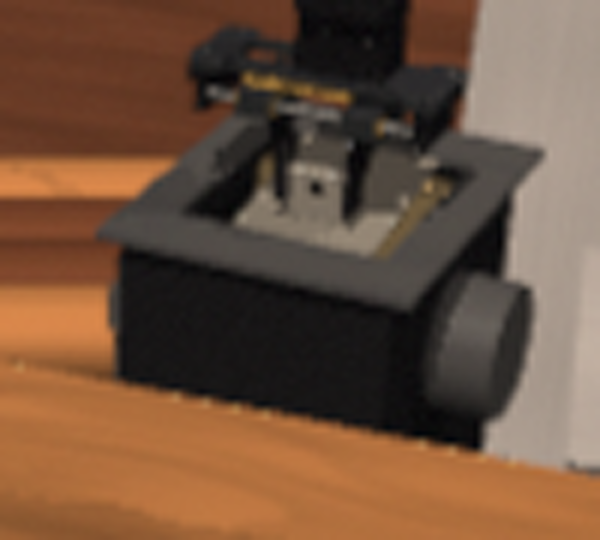

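```bash
cat >> pl.py <<'E'
def fitth(tcp,o):
    from scipy.optimize import least_squares
    C=[(-.055,-.11,.004),(.055,-.11,.004)]
    o=np.array(o,float)/[4.8,4.2]+[70,190]-.4
    f=lambda q:(proj('scene',plate(C,[tcp[0]+q[1],tcp[1]+q[2],tcp[2]],-.1103,q[0]))-o).ravel()
    r=least_squares(lambda q:np.r_[f(q),q[1]/.002,q[2]/.002],[.1,0,0])
    print(np.degrees(r.x[0]),r.x,f(r.x))
    E8=[(x,y,z) for y in(-.11,.11) for z in(0,.004) for x in (-.055,.055)]
    print((stove(plate(E8,tcp,-.1103,r.x[0]))*1000).round(0))
E
python3 - <<'E'
from pl import *
fitth([.4945,-.3141,.0939],[(155,331),(275,432)])
E
```

```text
8.51963740798462 [ 1.48695724e-01 -7.13354557e-05  1.79723424e-05] [-0.69341891  0.2328003   0.68322279 -0.19935074]
[[-55. -89.  -0.]
 [ 55. -90.  -0.]
 [-55. -89.   4.]
 [ 55. -89.   4.]
 [-54. 128. -33.]
 [ 56. 128. -33.]
 [-54. 129. -29.]
 [ 56. 128. -29.]]
```

>>> drive_tool(rows=[[[0,0.003,0.006,0,255],[0,0.005,0.012,0,255],[0,0.007,0.018,0,255],[0,0.01,0.024,0,255],[0,0.012,0.03,0,255],[0,0.012,0.034,0,255],[0,0.012,0.034,0,255]]])

```text
time: 14.7
position: [0.4942, -0.3176, 0.0838]
tool_rot: [3.137, -0.173, -0.0]
ft_force: [0.1, 0.0, -6.2]
grip_width: 0.503
```

Run:
```python
from bench import ctrl
import cv2,pickle
from pl import *
s=ctrl.get_state();print(s['time'],s['position'],s['tool_rot'],s['ft_force'],s['torque'],s['grip_width'])
print(stove([s['position']])*1000)
d=ctrl.get_image("scene");pickle.dump(d,open("s9.pkl","wb"));cv2.imwrite("pics/s9.png",cv2.resize(d["img"][190:330,70:230],None,fx=4.8,fy=4.2,interpolation=cv2.INTER_CUBIC))
```

```text
14.7 [ 0.49415498 -0.31763404  0.08377238] [ 3.13677852e+00 -1.72899746e-01 -9.55292654e-05] [ 0.07463054  0.04494426 -6.23152933] [ 0.09848137 -0.16999065 -0.00409901] 0.5034147607645961
[[ 0.46478927 20.53302817  0.77238224]]
```

View pics/s9.png

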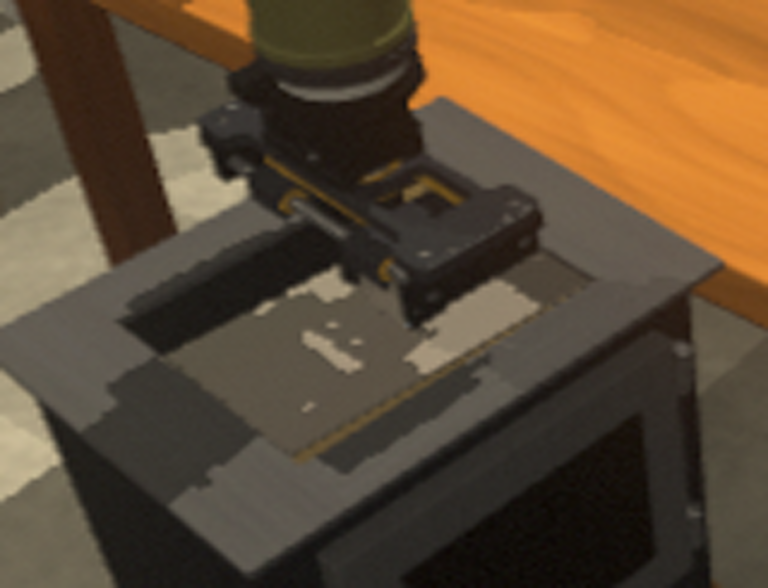

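>>> drive_tool(rows=[[[0,0.007,0,0,255],[0,0.018,0,0,255],[0,0.03,0,0,255],[0,0.042,0,0,255],[0,0.053,0,0,255],[0,0.062,0,0,255],[0,0.068,0,0,255],[0,0.068,0,0,255]]])

```text
time: 15.75
position: [0.4919, -0.3383, 0.0839]
tool_rot: [3.136, -0.173, 0.0]
ft_force: [0.4, -0.1, -5.8]
grip_width: 0.502
```

Run:
```python
from bench import ctrl
import cv2,pickle
from pl import *
s=ctrl.get_state();print(s['time'],s['position'],s['tool_rot'],s['ft_force'],s['torque'],s['grip_width'])
print(stove([s['position']])*1000)
d=ctrl.get_image("scene");pickle.dump(d,open("s10.pkl","wb"));cv2.imwrite("pics/s10.png",cv2.resize(d["img"][190:330,70:230],None,fx=4.8,fy=4.2,interpolation=cv2.INTER_CUBIC))
d=ctrl.get_image("side");pickle.dump(d,open("d10.pkl","wb"));cv2.imwrite("pics/d10.png",cv2.resize(d["img"][125:215,250:350],None,fx=6,fy=6,interpolation=cv2.INTER_CUBIC))
```

```text
15.75 [ 0.4918511  -0.33833813  0.08390921] [ 3.13620788e+00 -1.73219763e-01  5.26433616e-05] [ 0.41294624 -0.07320077 -5.83736507] [ 0.19212837 -0.08773609 -0.0100647 ] 0.5018243732259965
[[ 0.38520198 -0.29869993  0.90921148]]
```

View pics/s10.png

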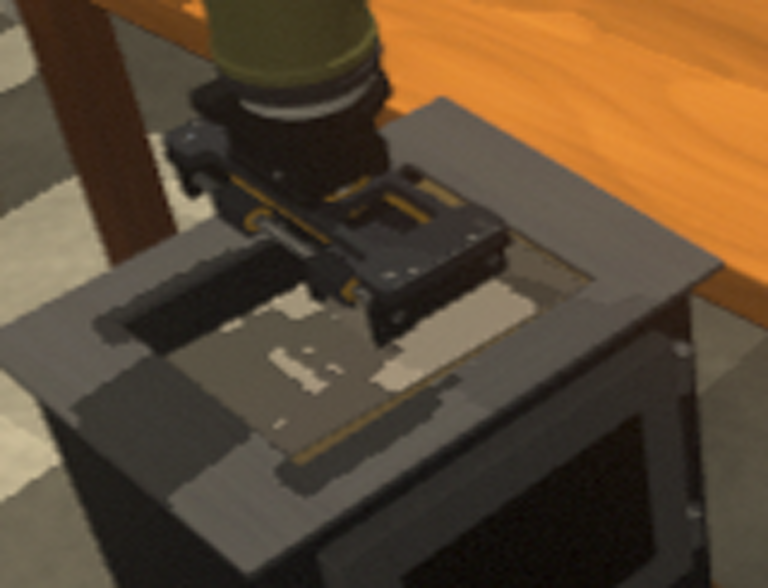

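View pics/d10.png

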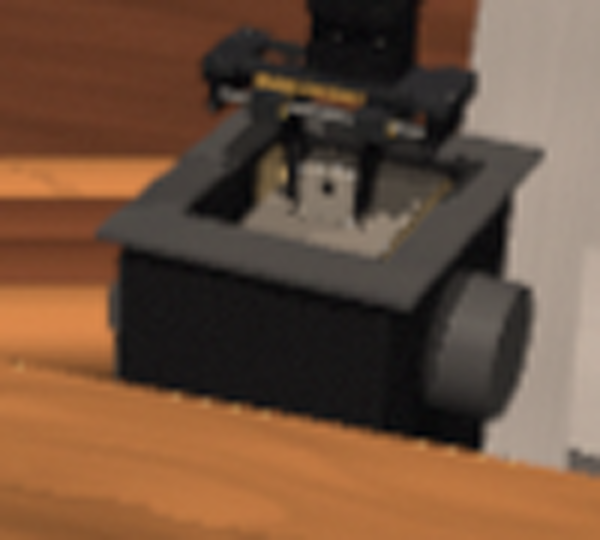

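>>> drive_tool(rows=[[[0,0,0.005,0,255],[0,0,0.01,0,255],[0,0,0.014,0,255],[0,0,0.017,0,255],[0,0,0.017,0,255]]])

```text
time: 16.48
position: [0.492, -0.3379, 0.0787]
tool_rot: [3.137, -0.173, 0.0]
ft_force: [-0.1, 0.2, -5.2]
grip_width: 0.501
```

>>> drive_tool(rows=[[[0,0,0.003,0,255],[0,0,0.005,0,255],[0,0,0.005,0,255]]])

```text
time: 16.85
position: [0.492, -0.3379, 0.0785]
tool_rot: [3.136, -0.173, 0.0]
ft_force: [-4.9, 0.7, 5.7]
grip_width: 0.498
```

>>> drive_tool(rows=[[[0,0,-0.003,0,255],[-0.005,0,-0.004,0,255],[-0.02,0,-0.004,0,255],[-0.04,0,-0.004,0,255],[-0.06,0,-0.004,0,255],[-0.08,0,-0.004,0,255],[-0.1,0,-0.004,0,255],[-0.115,0,-0.004,0,255],[-0.12,0,-0.004,0,255],[-0.12,0,-0.004,0,255]]])

```text
time: 18.1
position: [0.4557, -0.334, 0.0784]
tool_rot: [-3.137, 0.173, 0.001]
ft_force: [-0.3, 0.4, -1.3]
grip_width: 0.504
```

Run:
```python
from bench import ctrl
import cv2,pickle
from pl import *
s=ctrl.get_state();print(s['time'],s['position'],s['tool_rot'],s['ft_force'],s['torque'],s['grip_width'])
print(stove([s['position']])*1000)
d=ctrl.get_image("scene");pickle.dump(d,open("s11.pkl","wb"));cv2.imwrite("pics/s11.png",cv2.resize(d["img"][190:330,70:230],None,fx=4.8,fy=4.2,interpolation=cv2.INTER_CUBIC))
d=ctrl.get_image("side");pickle.dump(d,open("d11.pkl","wb"));cv2.imwrite("pics/d11.png",cv2.resize(d["img"][125:215,250:350],None,fx=6,fy=6,interpolation=cv2.INTER_CUBIC))
```

```text
18.1 [ 0.45565103 -0.33396927  0.07843482] [-3.13680693e+00  1.73260296e-01  1.45417115e-03] [-0.32910709  0.39770628 -1.27640123] [ 0.19809997 -0.30059059  0.00242174] 0.5041750801734354
[[-36.07441625   0.17915735  -4.56517957]]
```

View pics/s11.png

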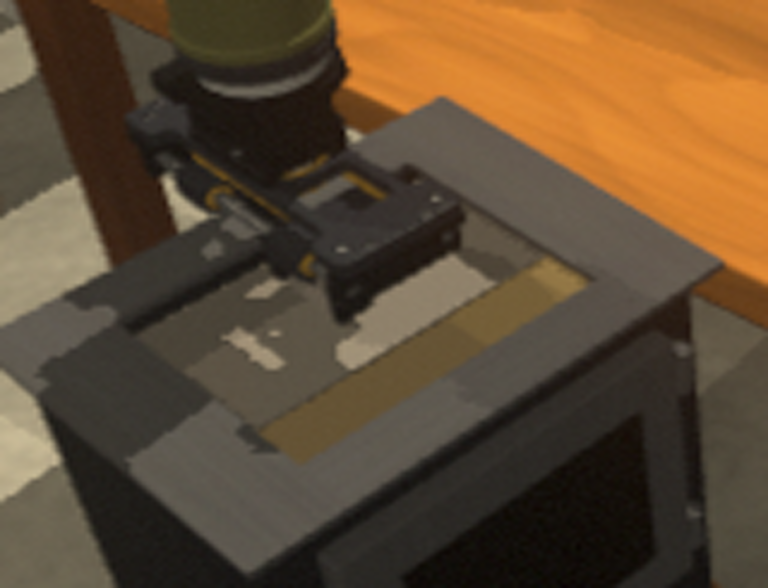

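View pics/d11.png

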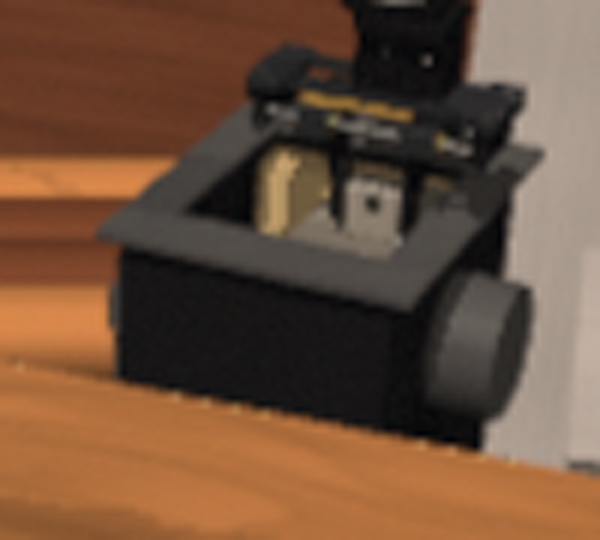

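>>> drive_tool(rows=[[[-0.003,0,0,0,255],[-0.007,0,0,0,255],[-0.007,0,0,0,255]]])

```text
time: 18.58
position: [0.4542, -0.3336, 0.0785]
tool_rot: [3.137, -0.173, 0.0]
ft_force: [2.0, -1.0, -3.2]
grip_width: 0.5
```

>>> drive_tool(rows=[[[-0.003,0,0,0,255],[-0.005,0,0,0,255],[-0.005,0,0,0,255]]])

```text
time: 18.95
position: [0.4533, -0.3334, 0.0785]
tool_rot: [3.137, -0.172, 0.002]
ft_force: [5.2, -0.2, -5.5]
grip_width: 0.499
```

>>> drive_tool(rows=[[[-0.002,0,0,0,255],[-0.003,0,0,0,255],[-0.003,0,0,0,255]]])

```text
time: 19.32
position: [0.4532, -0.3334, 0.0786]
tool_rot: [3.136, -0.172, 0.005]
ft_force: [6.5, -1.1, -6.1]
grip_width: 0.501
```

Run:
```python
from bench import ctrl
from pl import *
s=ctrl.get_state();print(s['time'],s['position'],s['tool_rot'],s['ft_force'],s['torque'],s['grip_width'])
print(stove([s['position']])*1000)
```

```text
19.325 [ 0.45320998 -0.3334075   0.07861582] [ 3.13633197 -0.17177314  0.00478884] [ 6.46667779 -1.13616159 -6.0579213 ] [-1.54550605e-03 -1.68166571e+00  1.21598563e-02] 0.5014090634352275
[[-38.5615007    0.47701479  -4.38418117]]
```

>>> drive_tool(rows=[[[0.003,0,0,0,255],[0.003,0,0,0,255]]])

```text
time: 19.58
position: [0.4533, -0.3334, 0.0785]
tool_rot: [3.137, -0.172, 0.002]
ft_force: [4.8, -0.8, -5.5]
grip_width: 0.5
```

>>> drive_tool(rows=[[[0,0,0,0,122],[0,0,0,0,119],[0,0,0,0,118],[0,0,0,0,118]]])

```text
time: 20.08
position: [0.4519, -0.3339, 0.0786]
tool_rot: [3.136, -0.173, -0.002]
ft_force: [-0.1, -0.2, 0.2]
grip_width: 0.536
```

Run:
```python
from bench import ctrl
import cv2,pickle
from pl import *
s=ctrl.get_state();print(s['time'],s['position'],s['tool_rot'],s['ft_force'],s['torque'],s['grip_width']*87)
print(stove([s['position']])*1000)
d=ctrl.get_image("wrist");pickle.dump(d,open("w12.pkl","wb"));cv2.imwrite("pics/w12.png",cv2.resize(d["img"],None,fx=1.5,fy=1.5))
```

```text
20.075 [ 0.45193588 -0.33388234  0.07857685] [ 3.13631372e+00 -1.73472912e-01 -1.58493014e-03] [-0.1252601  -0.24882567  0.20975738] [ 0.00923623 -0.17771579  0.04399268] 46.65163061288491
[[-39.77760114  -0.13117647  -4.42315098]]
```

View pics/w12.png

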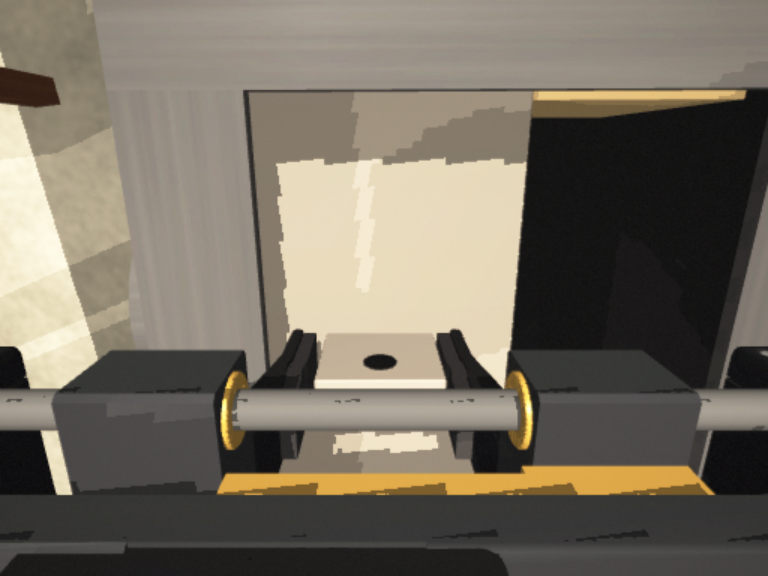

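>>> drive_tool(rows=[[[0,0,-0.015,0,118],[0,0,-0.04,0,118],[0,0,-0.08,0,118],[0,0,-0.15,0,118],[0,0,-0.25,0,118],[0,0.1,-0.4,0,118],[0,0.2,-0.55,0,118],[0,0.3,-0.6,0,118],[0,0.3,-0.6,0,118]]])

```text
time: 21.25
position: [0.4417, -0.4263, 0.2607]
tool_rot: [3.133, -0.18, 0.003]
ft_force: [-0.2, 0.9, -0.4]
grip_width: 0.535
```

Run:
```python
from bench import ctrl
import cv2,pickle
from pl import *
s=ctrl.get_state();print(s['time'],s['position'],s['tool_rot'],s['ft_force'],s['grip_width']*87)
d=ctrl.get_image("wrist");pickle.dump(d,open("w13.pkl","wb"));cv2.imwrite("pics/w13.png",cv2.resize(d["img"],None,fx=1.5,fy=1.5))
d=ctrl.get_image("side");pickle.dump(d,open("d13.pkl","wb"));cv2.imwrite("pics/d13.png",cv2.resize(d["img"][125:215,250:350],None,fx=6,fy=6,interpolation=cv2.INTER_CUBIC))
d=ctrl.get_image("scene");pickle.dump(d,open("s13.pkl","wb"));cv2.imwrite("pics/s13.png",cv2.resize(d["img"][190:330,70:230],None,fx=4.8,fy=4.2,interpolation=cv2.INTER_CUBIC))
```

```text
21.25 [ 0.44170528 -0.42630817  0.26074149] [ 3.13310015e+00 -1.79811727e-01  2.99674236e-03] [-0.24241224  0.93420599 -0.44484913] 46.55017527144129
```

View pics/w13.png

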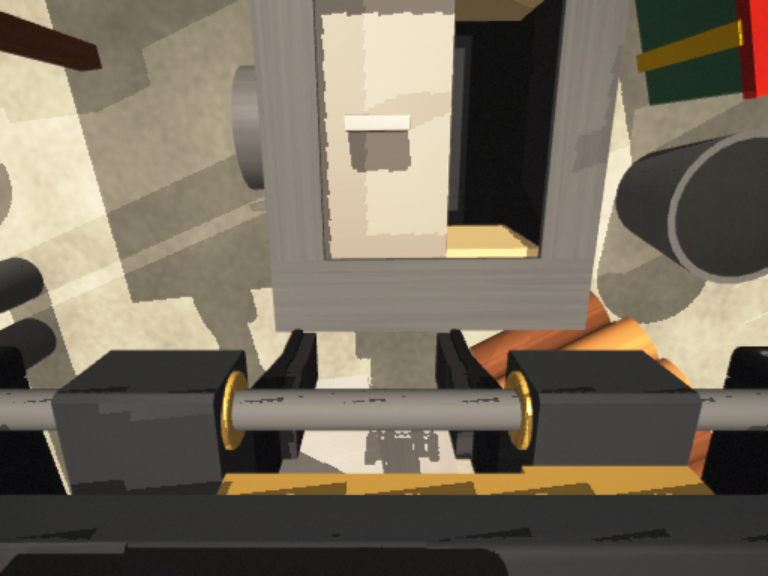

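View pics/d13.png

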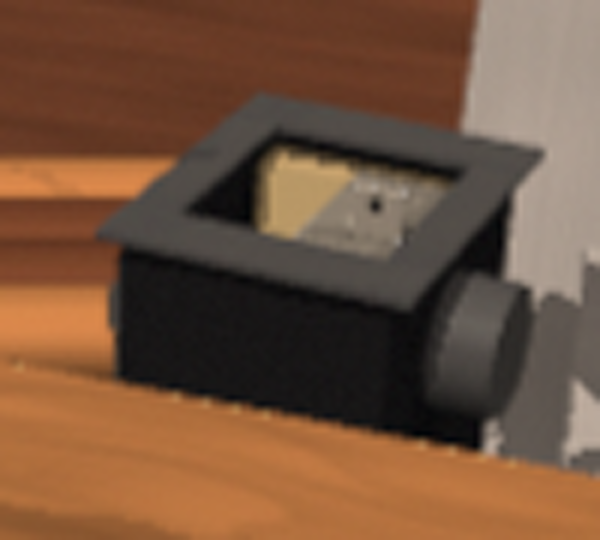

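View pics/s13.png

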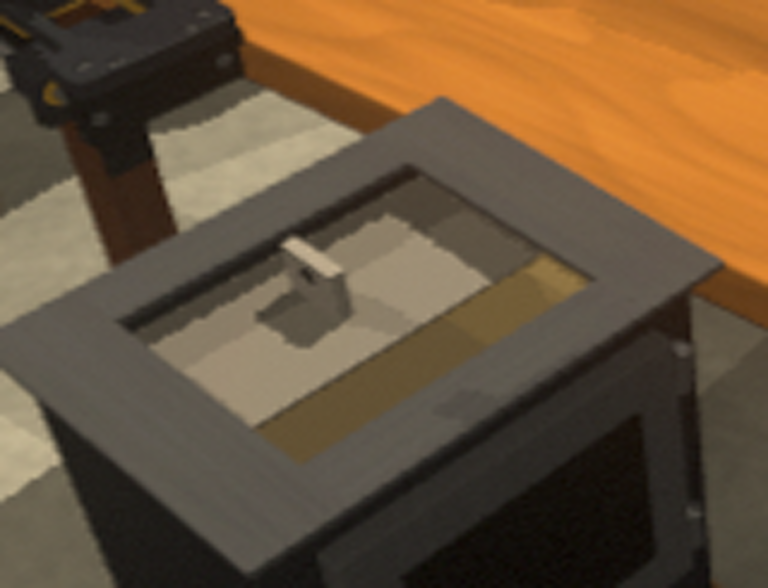

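Run:
```python
import numpy as np,pickle
from scipy.optimize import least_squares
d=pickle.load(open("w13.pkl","rb"));R,t,K=d["R"],d["t"],d["camera_matrix"];C=-R.T@t
def ray(u,v): return R.T@np.linalg.solve(K,[u/1.5-.17,v/1.5-.17,1])
obs=[(276,330,0,-.12),(251,0,0,-.12),(586,330,0,.12),(628,0,0,.12),(315,0,0,-.08),(324,259,0,-.08),(565,0,0,.08),(540,259,0,.08),
(330,259.5,1,-.095),(530,259.5,1,-.095),(290,330.5,1,-.152),(570,330.5,1,-.152)]
def loc(q,u,v,z):
    r=ray(u,v);p=C+r*(z-C[2])/r[2]-q[:3];c,s=np.cos(q[3]),np.sin(q[3]);return 1000*np.array([c*p[0]+s*p[1],-s*p[0]+c*p[1]])
for zf in (None,.083):
    def f(q): 
        q=np.r_[q[:2],q[2] if zf is None else zf,q[3]]
        return np.array([loc(q,u,v,q[2])[ax]-val*1000 for u,v,ax,val in obs])
    r=least_squares(f,[.49,-.336,.083,-.107],loss='soft_l1');q=r.x
    if zf: q[2]=zf
    print(q,f(q).round(1))
    print('lug',loc(q,377.5,123,q[2]+.012),loc(q,345,123,q[2]+.012),loc(q,410,123,q[2]+.012))
    a,b=loc(q,455.5,10,q[2]-.028),loc(q,446.5,255,q[2]-.028);print('front edge',a,b)
```

```text
[ 0.49269631 -0.34021096  0.08246892 -0.10912   ] [ 0.  -0.1  1.8 -0.7  0.5 -0.4 -0.8  0.2  0.5 -0.4  0.7 -0.7]
lug [-40.24548013   0.57903515] [-61.5842943    0.69375408] [-18.89985176   0.46427958]
front edge [14.36982683 75.9702517 ] [ 15.0436936  -98.38239331]
[ 0.49269742 -0.3400375   0.083      -0.10904697] [ 0.2  0.1  1.6 -1.   0.6 -0.3 -0.9  0.   0.4 -0.5  0.7 -0.7]
lug [-40.23054002   0.38685275] [-61.53330249   0.50293349] [-18.92097487   0.27073493]
front edge [14.30874937 75.66366374] [ 14.96889378 -98.42776915]
```

Run:
```python
from bench import ctrl
print(ctrl.close_job())
```

```text
the job is handed in; nothing more can be done
None
```

The throat plate is seated inside the stove against the rear wall and let go. I handed the job in at about 21 s; the hand-in gives no verdict.

**What I did:** I gripped the lug by its 44 mm edges so the plate could pivot in the jaws. I tilted it to about 22° on the rim of the opening and fed the low end under the top plate. The near brick stopped it about 32–35 mm below the stove origin. I levelled it on both bricks and slid it back until it stopped against the rear wall. The highest contact I read was about 14 N, sampled at the end of each move, so brief peaks in between were not seen.

**Last checks:**

| Check | Measured | Required |
|---|---|---|
| Lug centre, stove x | −40.2 mm | −44 to −34 mm |
| Lug centre, stove y | about +0.5 mm | within ±9 mm |
| Out of square | about 0.2° | under 3.4° |
| Force on the hand after release | about zero | plate let go |

- **Level:** I did not measure this directly. I infer it from both ends touching the bricks and the plate not moving when released.
- **Rear wall position:** When it stopped, my first stove fit put the plate at x = −38.6 mm. After release the hand sprang back 1.4 mm, so the fingers were not what was blocked. The final wrist-camera fit gave −40.2 mm.
- **Other objects:** My arm paths kept clear of the hotplate, tins and tub. I did not measure their positions again at the end.

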